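# Stand the porcelain vases up in the packing lane

### The job

One porcelain vase has fallen over in the foam-topped packing lane and another is still in the open carton. Stand both of them upright in the lane, so that each of the four dark squares carries one upright vase near its middle (the square with the green card is free; the card stays under the vase). Set them down gently, do not drop them, and do not push or knock the two vases that already stand.

Things in the scene. Friction and masses are not known exactly. Their poses are not given: they have to be found in the camera images.
- lane: the packing lane: a fixed board of plywood with a grey foam top, 180 mm (its x) by 570 mm (its y), 20 mm thick, lying on the bench, its y roughly sideways for the robot. Four dark 80 mm felt squares in a row along its y, 150 mm apart, flush with the top. Origin under its centre, at bench level; z up
- place0 (a point): middle of dark square 0 of the lane, on the lane's top (20 mm above the bench); squares are numbered from the robot's right (-y) to its left
- place1 (a point): middle of dark square 1 of the lane, on the lane's top (20 mm above the bench); squares are numbered from the robot's right (-y) to its left
- place2 (a point): middle of dark square 2 of the lane, on the lane's top (20 mm above the bench); squares are numbered from the robot's right (-y) to its left
- place3 (a point): middle of dark square 3 of the lane, on the lane's top (20 mm above the bench); squares are numbered from the robot's right (-y) to its left
- vase_fallen: white and blue porcelain vase, 130 mm tall: square body 50 x 50 x 98 mm, round neck 26 mm wide, lip 34 mm wide, 0.28 kg. Origin on its axis, 65 mm above its foot; z from foot to lip, x and y square to its sides. Lies on a flat side over a square of the lane, lip roughly towards the robot (the lane's -x, up to 0.25 rad off), origin 25 mm above the lane's top
- vase_boxed: white and blue porcelain vase, 130 mm tall: square body 50 x 50 x 98 mm, round neck 26 mm wide, lip 34 mm wide, 0.28 kg. Origin on its axis, 65 mm above its foot; z from foot to lip, x and y square to its sides. It stands upright in the carton
- vase_a: white and blue porcelain vase, 130 mm tall: square body 50 x 50 x 98 mm, round neck 26 mm wide, lip 34 mm wide, 0.28 kg. Origin on its axis, 65 mm above its foot; z from foot to lip, x and y square to its sides. It already stands upright on a square of the lane and must stay
- vase_b: white and blue porcelain vase, 130 mm tall: square body 50 x 50 x 98 mm, round neck 26 mm wide, lip 34 mm wide, 0.28 kg. Origin on its axis, 65 mm above its foot; z from foot to lip, x and y square to its sides. It already stands upright on a square of the lane and must stay
- card: thin green card, 70 x 70 mm, under 1 mm thick, fixed, lying on the free square; origin at its middle
- carton: open cardboard carton, fixed on the bench: 150 x 150 mm outside, 80 mm high, walls and floor 5 mm thick. Origin under its centre, z up
Mind the look-alikes: they are no part of the job. Leave any orange or red look-alike of the vase_boxed alone.

How it is judged:
By the outcome, as a careful person would: the job done as asked, in the order asked, and still so for the second after the job is handed in, with the robot touching nothing.
It also fails if it takes over 67 s, if anything falls off the work surface, if the arm or the gripper's body presses on something with over 40 N, if the wrist force passes 120 N, or if a joint passes its speed limit or range.

### The arm

A 6-joint arm with a two-finger parallel gripper is mounted at the origin on the work surface. World frame = base frame: x ahead of the robot, y to its left, z up, the work surface at z = 0. Lengths are in m, angles in rad, forces in N, time in s.
With the tool pointing down it reaches from about 0.375 to 0.975 m from the base axis. Payload 3.8 kg.
Tool frame: the origin (TCP) lies where the fingers leave the gripper's body, on its centre line; the fingertips stand 64 mm ahead of it and the grasp point (between the pads) lies 45 mm ahead of it (ctrl.nose_length is the distance from the TCP to the fingertips, in m); z points along the fingers, y is the line along which they close (so a half turn about z gives the same grasp; the last joint's range is limited). The gripper opens to 88 mm and grips with 3 to 60 N. Pads are 18 mm wide; open, the fingers measure 123 mm over their backs; the gripper's body (75 mm by 187 mm) begins 45 mm behind the grasp point.
Start: joints at [-1.191, 0.264, 1.604, -0, 1.274, -0.037], TCP at [0.273, -0.617, 0.303] pointing down, gripper open.
Joint ranges: [-2.63, 2.63], [-0.94, 2.18], [0.31, 2.57], [-1.31, 4.45], [0, 2.66], [-2.55, 2.55]. Speed limits (rad/s): [2.57, 2.57, 3.14, 3.14, 3.14, 3.14].

### API

Orientations are given as [roll, pitch, yaw] about the fixed x, y, z axes, in that order (R = Rz(yaw) Ry(pitch) Rx(roll)).
In Python, from station import ctrl gives the robot as it stands. The module is installed in compiled form; this text tells all that it offers.
- The arm moves only by the tool apply_moves, never from a script. Its argument "steps" is a list of rows, each an object of numbers: "dx", "dy", "dz": the shift along the world's x, y, z in units of 30 mm (1.0 is 30 mm); "rx", "ry", "rz": the turn, a rotation vector about the world's x, y, z in units of 5 degrees (1.0 is 5 degrees); "hand": the closure, from 0 (fully open) to 1 (shut). In form: [{"dx": .., "dy": .., "dz": .., "rx": .., "ry": .., "rz": .., "hand": ..}, ...]. A call has 1 to 5 rows; each row shifts and turns the commanded pose from where the row before left it; what a row does not reach is not made up. A row lasts 1/10 s, in which the tool goes at most 50 mm and 8.59 degrees, less where a joint would pass 70% of its speed; a pose out of reach is approached as far as the arm can. A call is refused whole if a number of a shift passes 1 or a number of a turn 1, either way. A call with a gripper value outside its range is refused whole. The fingers move at their own pace and stop on an object; "force" is the grip in N (left out, the last holds). Time passes only in rows, so rows that do not move let the fingers close. It gives the time, the measured TCP pose, the force and the opening at its end, in the units of the state.
- ctrl.get_state(): the state, without advancing time (a new reading comes with each control period).
- ctrl.get_image(name): name is "side" or "top" or "wrist"; returns the picture (420x560x3 uint8, blue, green, red); there is no depth.
- ctrl.camera_info(name): a dict with "vertical_fov" (degrees; the focal length in pixels is half the picture's height over the tangent of half this angle, whatever the lens; pixels are square), "cx", "cy" (the principal point, pixels), "world_to_cam" (4x4, takes a point from world to camera coordinates); the wrist camera has in their place "tool_from_camera" (4x4, takes a point from camera to tool coordinates, whose origin is the TCP and whose axes are the flange's). Camera axes: x right, y up, looking along -z (the intrinsics and any distortion apply to the point x, -y, -z); pixel columns grow to the right and rows downward; lengths in m; the calibration is good to about 2 mm. The wrist camera is an equidistant fisheye: a pixel r from the principal point sees the ray r / f radians off the axis. A picture is of the moment at which its call begins: read the wrist's pose just before it. camera_info takes no time and is no camera call.
- ctrl.sign_off(): hands the job in, once; it reports no verdict.
The state is a dict: "t": time; "qpos": joint angles; "qvel": joint speeds; "effort": joint torques, N m; "eef_pos": TCP position; "tcp_rot": TCP orientation; "wrist_force": force on the tool from outside, world axes, zero at the start; "torque": the same for the moment, N m; "finger_gap": opening from 0.0 (shut) to 1.0 (fully open).
Only numpy, scipy, OpenCV 4.12 (cv2) and the standard library are available. Lean on these libraries where they do the work, as an engineer would, in place of code of your own. Each camera call takes 0.05 s, during which the arm holds its last target. There are 200 camera calls.

## Working session

There is one attempt and no reset: what is moved stays moved. The work goes in short steps, Python scripts to look and compute and a tool call to move; the robot and the scene stay as the last step left them, time stands still between calls to the robot, and variables do not carry over. Pictures are saved under pics/ and viewed, on a budget of 10 in all, crops included, one or two more only if the job needs it, and the job is handed in when it is done.

Besides the shell and the picture viewer there is one more tool, called after "Emit:" as name(argument=value, ...), one argument or row to a line, values as JSON. apply_moves: Moves the arm, as the interface text tells. Its arguments: {"type":"object","properties":{"steps":{"type":"array","items":{"type":"object","properties":{"dx":{"type":"number"},"dy":{"type":"number"},"dz":{"type":"number"},"rx":{"type":"number"},"ry":{"type":"number"},"rz":{"type":"number"},"hand":{"type":"number"}}}},"force":{"type":"number"}},"required":["steps"]}

```bash
mkdir -p pics; cat > h.py <<'E'
import numpy as np, cv2
from station import ctrl
from scipy.spatial.transform import Rotation as R
def ray(name,u,v):
    c=ctrl.camera_info(name); f=210/np.tan(np.radians(c['vertical_fov']/2))
    M=np.linalg.inv(np.array(c['world_to_cam']))
    d=np.array([(u-c['cx'])/f,-(v-c['cy'])/f,-1]); return M[:3,3],M[:3,:3]@d
def onz(name,u,v,z):
    o,d=ray(name,u,v); return o+d*(z-o[2])/d[2]
def proj(name,p):
    c=ctrl.camera_info(name); f=210/np.tan(np.radians(c['vertical_fov']/2))
    q=np.array(c['world_to_cam'])@np.append(p,1); return c['cx']+f*q[0]/-q[2], c['cy']-f*q[1]/-q[2]
E
python3 - <<'E'
from h import *
for n in ("top","side"):
    cv2.imwrite(f"pics/{n}0.png",ctrl.get_image(n)); print(n,ctrl.camera_info(n))
print(ctrl.camera_info("wrist")); print(ctrl.get_state())
E
```

```text
top {'vertical_fov': 54.543002627251646, 'cx': 268.31094100463287, 'cy': 209.3622884681477, 'world_to_cam': array([[ 2.77313984e-02, -9.99612156e-01,  2.55072919e-03,
         4.45245667e-02],
       [ 9.95156184e-01,  2.78483551e-02,  9.42795792e-02,
        -4.54483295e-01],
       [-9.43140470e-02, -7.61306488e-05,  9.95542493e-01,
        -1.07928693e+00],
       [ 0.00000000e+00,  0.00000000e+00,  0.00000000e+00,
         1.00000000e+00]])}
side {'vertical_fov': 51.33803959885062, 'cx': 280.71259247685714, 'cy': 202.03195558087955, 'world_to_cam': array([[-0.8905655 , -0.45470263,  0.01177304,  0.40694777],
       [ 0.31730879, -0.60250934,  0.73232344, -0.19102283],
       [-0.32589603,  0.65591768,  0.68085518, -1.19590662],
       [ 0.        ,  0.        ,  0.        ,  1.        ]])}
{'vertical_fov': 65.70646984690485, 'cx': 274.32653357796966, 'cy': 209.1161916772204, 'tool_from_camera': array([[-7.36670703e-04,  9.59849575e-01,  2.80514261e-01,
         7.21843492e-02],
       [ 9.99999728e-01,  7.01404900e-04,  2.26110815e-04,
         8.50387712e-04],
       [ 2.02782924e-05,  2.80514351e-01, -9.59849831e-01,
        -8.23454294e-02],
       [ 0.00000000e+00,  0.00000000e+00,  0.00000000e+00,
         1.00000000e+00]])}
{'t': 0.1, 'qpos': array([-1.19086812e+00,  2.64668287e-01,  1.60520707e+00, -3.35057473e-05,
        1.27372543e+00, -3.69097634e-02]), 'qvel': array([-0.00012314,  0.00035023, -0.00305525, -0.00030997, -0.00114077,
       -0.00024316]), 'effort': array([ 1.18991440e-03, -5.03616536e+01, -3.58072186e+01,  7.31303869e-02,
        2.33676110e-02, -4.96273162e-05]), 'eef_pos': array([ 0.27308342, -0.6167364 ,  0.30153522]), 'tcp_rot': array([-3.13958470e+00, -4.21063492e-05,  4.16847768e-01]), 'wrist_force': array([-0.10526559,  0.1320429 ,  0.18673295]), 'torque': array([-0.04410683, -0.0290425 ,  0.06917115]), 'finger_gap': 0.9998432634526987}
```

View pics/top0.png

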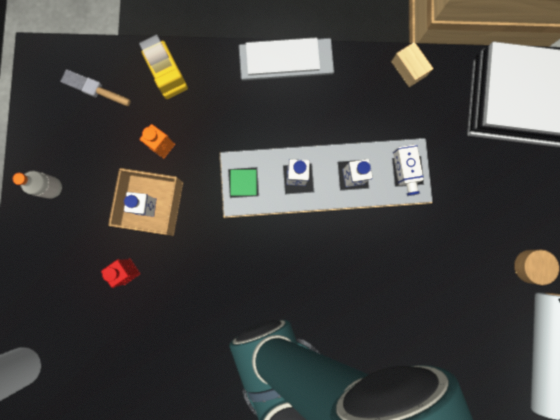

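View pics/side0.png

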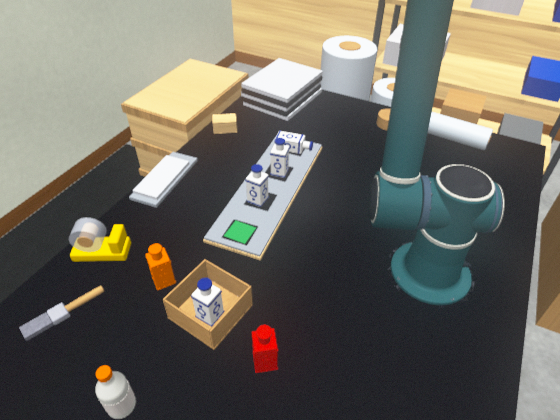

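The fallen vase lies on the rightmost square 0, top px (409,168). The standing vases are at (300,170) and (361,170), and the card is at (243,183), square 3. Possible vase_boxed candidates:
- white with a blue lip in the carton, (135,203): chosen by the description
- orange, (157,140): look-alike
- red, (120,272): look-alike
- bottle with an orange cap, (40,185)

```bash
python3 - <<'E'
from h import *
im=cv2.imread("pics/top0.png"); hsv=cv2.cvtColor(im,cv2.COLOR_BGR2HSV)
roi=np.zeros(im.shape[:2],np.uint8); roi[130:245,100:440]=255
g=cv2.inRange(hsv,(50,100,60),(75,255,255)); M=cv2.moments(g)
print("card",onz("top",M['m10']/M['m00'],M['m01']/M['m00'],.02))
b=cv2.inRange(hsv,(110,120,40),(130,255,255))&roi
n,l,s,c=cv2.connectedComponentsWithStats(b)
for i in range(1,n):
    if s[i,4]>12: print("blue",c[i],s[i],onz("top",*c[i],.15)[:2],onz("top",*c[i],.135)[:2])
lane=cv2.inRange(im,(110,110,110),(255,255,255)); lane[:,:215]=0; lane[:,436:]=0; lane[:135]=0; lane[222:]=0
ct=max(cv2.findContours(lane,0,2)[0],key=cv2.contourArea); r=cv2.minAreaRect(ct)
pts=np.array([onz("top",*p,.02)[:2] for p in cv2.boxPoints(r)]); print("lane",pts.round(3),pts.mean(0),[np.linalg.norm(pts[i]-pts[i-1]) for i in range(4)])
e=pts[np.argsort(pts[:,1])]; d=e[2:].mean(0)-e[:2].mean(0); d/=np.linalg.norm(d); print("ydir",d, "yaw",np.arctan2(-d[0],d[1]))
for k in range(4): print("place",k,pts.mean(0)+d*(k-1.5)*.15, proj("top",np.append(pts.mean(0)+d*(k-1.5)*.15,.02)))
a=cv2.resize(im[135:225,340:440],None,fx=4,fy=4,interpolation=2); c=cv2.resize(im[160:250,100:200],None,fx=4,fy=4,interpolation=2)
cv2.imwrite("pics/crop.png",np.hstack([a,c]))
E
```

```text
card [0.5261755  0.12852758 0.02      ]
blue [299.25742574 166.68316832] [294 161  12  12 101] [ 0.54621879 -0.01451095] [ 0.54927341 -0.01562124]
blue [363.37614679 167.20183486] [358 162  12  11 109] [ 0.54931636 -0.16903276] [ 0.55241901 -0.17253946]
blue [412.82352941 192.94117647] [408 192  11   3  17] [ 0.49008231 -0.28790492] [ 0.49226633 -0.29325515]
blue [130.58715596 200.96330275] [125 196  12  11 109] [0.45182198 0.38640738] [0.45341264 0.39151473]
lane [[ 0.608  0.197]
 [ 0.664 -0.374]
 [ 0.484 -0.385]
 [ 0.43   0.178]] [ 0.54658511 -0.09596891] [np.float64(0.17970802647902362), np.float64(0.5743809909417137), np.float64(0.18067696505170777), np.float64(0.5656792403811143)]
ydir [-0.0968467   0.99529931] yaw 0.09699873353999054
place 0 [ 0.56837562 -0.31991126] (np.float64(407.4441031089576), np.float64(171.25383489338844))
place 1 [ 0.55384861 -0.17061636] (np.float64(352.77606292055304), np.float64(174.9815082185592))
place 2 [ 0.53932161 -0.02132146] (np.float64(297.9742149798671), np.float64(178.71830555086763))
place 3 [0.5247946  0.12797343] (np.float64(243.03806741486792), np.float64(182.46426042980485))
```

View pics/crop.png

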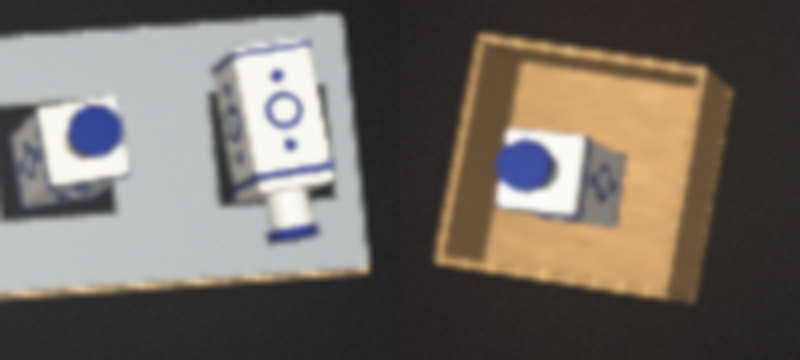

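The crop confirms the choice. Left: the fallen vase, with top-face corners near px (398,148), (418,146), (423,180) and (404,182), and the lip at (413,193). Right: the white vase standing in the carton, with shoulder corners (127,192), (147,194), (145,214) and (124,212).

```bash
python3 - <<'E'
from h import *
def q(name,P,z):
    p=np.array([onz("top",*x,z)[:2] for x in P]); print(name,p.round(4).tolist(),"mean",p.mean(0).round(4),"sides",[round(np.linalg.norm(p[i]-p[i-1]),3) for i in range(4)]); return p
f=q("fallen",[(398.5,148.5),(417.75,145.5),(423.25,180),(404.5,182.5)],.07)
ax=f[2:].mean(0)-f[:2].mean(0); ax/=np.linalg.norm(ax); print("axis foot->lip",ax,"yaw off -x",np.arctan2(-ax[1],-ax[0]))
print("lip",onz("top",413,193.5,.045))
b=q("boxed",[(127,192),(146.75,193.75),(145,214.25),(124.25,211.75)],.103)
e=(b[1]-b[0])+(b[2]-b[3]);print("edge ang",np.degrees(np.arctan2(e[1],e[0])))
c=q("carton",[(120,168.25),(176.5,177),(168,234.5),(109,226)],.08)
e=(c[1]-c[0])+(c[2]-c[3]);print("edge ang",np.degrees(np.arctan2(e[1],e[0])))
E
```

```text
fallen [[0.6182, -0.2795], [0.6277, -0.3301], [0.5365, -0.3438], [0.5285, -0.2949]] mean [ 0.5777 -0.3121] sides [np.float64(0.091), np.float64(0.051), np.float64(0.092), np.float64(0.049)]
axis foot->lip [-0.98731788 -0.15875582] yaw off -x 0.15943036824876983
lip [ 0.50388616 -0.32581691  0.045     ]
boxed [[0.4792, 0.4127], [0.4761, 0.363], [0.4245, 0.3645], [0.4293, 0.4166]] mean [0.4523 0.3892] sides [np.float64(0.05), np.float64(0.05), np.float64(0.052), np.float64(0.052)]
edge ang -94.4022230880575
carton [[0.5433, 0.4426], [0.5246, 0.2958], [0.3762, 0.3102], [0.3937, 0.4613]] mean [0.4595 0.3775] sides [np.float64(0.151), np.float64(0.148), np.float64(0.149), np.float64(0.152)]
edge ang -96.91574856026145
```

Emit:
apply_moves(
  steps=[
    {"dx":0.5,"dy":0.94,"dz":-0.1,"rz":-0.98,"hand":0},
    {"dx":0.5,"dy":0.94,"dz":-0.1,"rz":-0.98},
    {"dx":0.5,"dy":0.94,"dz":-0.1,"rz":-0.98},
    {"dx":0.5,"dy":0.94,"dz":-0.1,"rx":0.16,"ry":-0.99},
    {"dx":0.5,"dy":0.94,"dz":-0.1,"rx":0.16,"ry":-0.99},
  ],
  force=20,
)

```text
invalid input at $.steps[0]: expected keys dx, dy, dz, rx, ry, rz, hand
```

Emit:
apply_moves(
  steps=[
    {"dx":0.5,"dy":0.94,"rx":0.16,"ry":-0.99},
    {"dx":0.5,"dy":0.94,"rx":0.16,"ry":-0.99},
    {"dx":0.5,"dy":0.94,"rx":0.16,"ry":-0.99},
    {"dx":0.5,"dy":0.94,"rx":0.16,"ry":-0.99},
    {"dx":0.5,"dy":0.94,"rx":0.16,"ry":-0.99},
  ],
)

```text
invalid input at $.steps[0]: expected keys dx, dy, dz, rx, ry, rz, hand
```

Emit:
apply_moves(
  steps=[
    {"rx":0.16,"ry":-0.99},
    {"rx":0.16,"ry":-0.99},
    {"rx":0.16,"ry":-0.99},
    {},
    {},
  ],
)

```text
invalid input at $.steps[0]: expected keys dx, dy, dz, rx, ry, rz, hand
```

Emit:
apply_moves(
  steps=[
    {"dx":0.5,"dy":0.94,"dz":-0.1,"rx":0,"ry":0,"rz":-0.98,"hand":0},
    {"dx":0.5,"dy":0.94,"dz":-0.1,"rx":0,"ry":0,"rz":-0.98,"hand":0},
    {"dx":0.5,"dy":0.94,"dz":-0.1,"rx":0,"ry":0,"rz":-0.98,"hand":0},
    {"dx":0.5,"dy":0.94,"dz":-0.1,"rx":0.16,"ry":-0.99,"rz":0,"hand":0},
    {"dx":0.5,"dy":0.94,"dz":-0.1,"rx":0.16,"ry":-0.99,"rz":0,"hand":0},
  ],
  force=20,
)

```text
t: 0.6
eef_pos: [0.3493, -0.4747, 0.2872]
tcp_rot: [-3.141, -0.178, 0.161]
wrist_force: [-0.8, 0.7, -0.9]
finger_gap: 1.001
```

Emit:
apply_moves(
  steps=[
    {"dx":0.5,"dy":0.94,"dz":0,"rx":0.16,"ry":-0.99,"rz":0,"hand":0},
    {"dx":0.5,"dy":0.94,"dz":0,"rx":0.16,"ry":-0.99,"rz":0,"hand":0},
    {"dx":0.5,"dy":0.94,"dz":0,"rx":0.16,"ry":-0.99,"rz":0,"hand":0},
    {"dx":0.5,"dy":0.94,"dz":0,"rx":0.16,"ry":-0.99,"rz":0,"hand":0},
    {"dx":0.5,"dy":0.94,"dz":0,"rx":0.16,"ry":-0.99,"rz":0,"hand":0},
  ],
)

```text
t: 1.1
eef_pos: [0.4235, -0.334, 0.2876]
tcp_rot: [-3.141, -0.616, 0.16]
wrist_force: [0.0, -0.0, 0.1]
finger_gap: 1.0
```

Emit:
apply_moves(
  steps=[
    {"dx":0,"dy":0,"dz":0,"rx":0.16,"ry":-0.99,"rz":0,"hand":0},
    {"dx":0,"dy":0,"dz":0,"rx":0.16,"ry":-0.99,"rz":0,"hand":0},
    {"dx":0,"dy":0,"dz":0,"rx":0.16,"ry":-0.99,"rz":0,"hand":0},
    {"dx":0,"dy":0,"dz":0,"rx":0,"ry":0,"rz":0,"hand":0},
    {"dx":0,"dy":0,"dz":0,"rx":0,"ry":0,"rz":0,"hand":0},
  ],
)

```text
t: 1.6
eef_pos: [0.4228, -0.3352, 0.287]
tcp_rot: [-3.139, -0.873, 0.158]
wrist_force: [0.2, -0.4, 0.5]
finger_gap: 1.003
```

```bash
cat >> h.py <<'E'
def wrist_setup():
    s=ctrl.get_state(); T=np.eye(4); T[:3,:3]=R.from_euler('xyz',s['tcp_rot']).as_matrix(); T[:3,3]=s['eef_pos']
    return T@np.array(ctrl.camera_info('wrist')['tool_from_camera']), T
def wray(C,u,v):
    c=ctrl.camera_info('wrist'); f=210/np.tan(np.radians(c['vertical_fov']/2))
    a=np.array([u-c['cx'],v-c['cy']]); r=np.hypot(*a); th=r/f
    d=np.array([np.sin(th)*a[0]/r,-np.sin(th)*a[1]/r,-np.cos(th)]); return C[:3,3],C[:3,:3]@d
def wz(C,u,v,z):
    o,d=wray(C,u,v); return o+d*(z-o[2])/d[2]
E
python3 - <<'E'
from h import *
C,T=wrist_setup(); im=ctrl.get_image("wrist"); cv2.imwrite("pics/w1.png",im); np.save("C1.npy",C)
s=ctrl.get_state(); print(s['t'],T.round(4),s['tcp_rot'],s['qpos'])
E
```

```text
1.65 [[ 0.6347  0.1587  0.7562  0.4228]
 [ 0.1009 -0.9873  0.1225 -0.3352]
 [ 0.7661 -0.0015 -0.6427  0.287 ]
 [ 0.      0.      0.      1.    ]] [-3.14143055 -0.8733486   0.15983626] [-1.10354236 -0.11140971  2.22875639  1.04063062  1.01003752 -0.27792011]
```

View pics/w1.png

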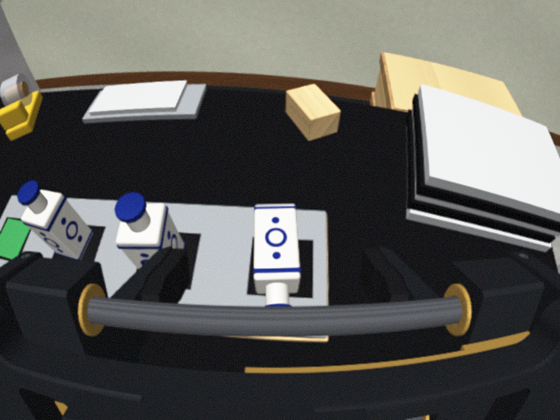

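The wrist view shows the fallen vase's top face from (254,206) and (297,205) to about (254,281) and (300,280), with the neck and lip at (277,300). The tool is yawed in line with it.

```bash
python3 - <<'E'
from h import *
C=np.load("C1.npy")
p=[wz(C,*x,.07)[:2] for x in [(254.5,206),(296.5,205),(300,280),(254,281)]]
print(np.round(p,4)); f=(p[0]+p[1])/2; s=(p[2]+p[3])/2; d=s-f; print("foot",f,"shoulder",s,np.linalg.norm(d),"yaw",np.arctan2(-d[1],-d[0]))
print("width",np.linalg.norm(p[0]-p[1]),np.linalg.norm(p[2]-p[3]))
u=d/np.linalg.norm(d); G=f+u*.088; print("G from foot",G)
h=-u; t=np.array([*(h*.766),-.643]); print("TCP target",np.append(G,.045)-.045*t)
im=cv2.imread("pics/w1.png"); print(im[270:300:2,285].tolist())
E
```

```text
[[ 0.622  -0.2796]
 [ 0.6314 -0.3297]
 [ 0.5358 -0.3454]
 [ 0.527  -0.2972]]
foot [ 0.62669778 -0.30461059] shoulder [ 0.53140883 -0.32129308] 0.09673825248869847 yaw 0.17331617661320825
width 0.05099029199907071 0.04903643792180969
G from foot [ 0.54001617 -0.31978617]
TCP target [ 0.50606259 -0.32573052  0.073935  ]
[[148, 42, 24], [202, 180, 179], [251, 253, 253], [247, 249, 250], [223, 230, 230], [142, 147, 149], [142, 152, 153], [191, 197, 201], [209, 216, 218], [210, 216, 217], [210, 216, 219], [211, 218, 221], [216, 222, 224], [216, 222, 225], [216, 226, 226]]
```

Emit:
apply_moves(
  steps=[
    {"dx":0.05,"dy":0,"dz":-0.99,"rx":0,"ry":0,"rz":0,"hand":0},
    {"dx":0.05,"dy":0,"dz":-0.99,"rx":0,"ry":0,"rz":0,"hand":0},
    {"dx":0.05,"dy":0,"dz":-0.99,"rx":0,"ry":0,"rz":0,"hand":0},
    {"dx":0.05,"dy":0,"dz":-0.99,"rx":0,"ry":0,"rz":0,"hand":0},
    {"dx":0.04,"dy":0,"dz":-0.99,"rx":0,"ry":0,"rz":0,"hand":0},
  ],
)

```text
t: 2.15
eef_pos: [0.4314, -0.3358, 0.139]
tcp_rot: [3.138, -0.874, 0.164]
wrist_force: [0.6, 0.1, -0.1]
finger_gap: 1.001
```

Emit:
apply_moves(
  steps=[
    {"dx":0.5,"dy":0.07,"dz":-0.43,"rx":0,"ry":0,"rz":0,"hand":0},
    {"dx":0.5,"dy":0.07,"dz":-0.43,"rx":0,"ry":0,"rz":0,"hand":0},
    {"dx":0.5,"dy":0.07,"dz":-0.43,"rx":0,"ry":0,"rz":0,"hand":0},
    {"dx":0.5,"dy":0.07,"dz":-0.43,"rx":0,"ry":0,"rz":0,"hand":0},
    {"dx":0,"dy":0,"dz":0,"rx":0,"ry":0,"rz":0,"hand":0},
  ],
)

```text
t: 2.65
eef_pos: [0.492, -0.3261, 0.0867]
tcp_rot: [-3.14, -0.874, 0.162]
wrist_force: [-0.5, 0.5, -0.2]
finger_gap: 1.0
```

Emit:
apply_moves(
  steps=[
    {"dx":0.24,"dy":0.03,"dz":-0.21,"rx":0,"ry":0,"rz":0,"hand":0},
    {"dx":0.24,"dy":0.03,"dz":-0.21,"rx":0,"ry":0,"rz":0,"hand":0},
    {"dx":0,"dy":0,"dz":0,"rx":0,"ry":0,"rz":0,"hand":0},
    {"dx":0,"dy":0,"dz":0,"rx":0,"ry":0,"rz":0,"hand":0.3},
    {"dx":0,"dy":0,"dz":0,"rx":0,"ry":0,"rz":0,"hand":0.5},
  ],
  force=20,
)

```text
t: 3.15
eef_pos: [0.5047, -0.3252, 0.0753]
tcp_rot: [3.141, -0.875, 0.16]
wrist_force: [0.1, -0.6, -0.9]
finger_gap: 0.841
```

Emit:
apply_moves(
  steps=[
    {"dx":0,"dy":0,"dz":0,"rx":0,"ry":0,"rz":0,"hand":1},
    {"dx":0,"dy":0,"dz":0,"rx":0,"ry":0,"rz":0,"hand":1},
    {"dx":0,"dy":0,"dz":0,"rx":0,"ry":0,"rz":0,"hand":1},
    {"dx":0,"dy":0,"dz":0,"rx":0,"ry":0,"rz":0,"hand":1},
    {"dx":0,"dy":0,"dz":0,"rx":0,"ry":0,"rz":0,"hand":1},
  ],
  force=25,
)

```text
t: 3.65
eef_pos: [0.5047, -0.325, 0.0752]
tcp_rot: [-3.142, -0.875, 0.16]
wrist_force: [-3.7, -0.6, 3.0]
finger_gap: 0.568
```

Emit:
apply_moves(
  steps=[
    {"dx":0,"dy":0,"dz":0.2,"rx":0,"ry":0,"rz":0,"hand":1},
    {"dx":0,"dy":0,"dz":0.6,"rx":0,"ry":0,"rz":0,"hand":1},
    {"dx":0,"dy":0,"dz":0.9,"rx":0,"ry":0,"rz":0,"hand":1},
    {"dx":0,"dy":0,"dz":0.9,"rx":0,"ry":0,"rz":0,"hand":1},
    {"dx":0,"dy":0,"dz":0.9,"rx":0,"ry":0,"rz":0,"hand":1},
  ],
  force=35,
)

```text
t: 4.15
eef_pos: [0.5043, -0.3245, 0.1802]
tcp_rot: [-3.14, -0.873, 0.159]
wrist_force: [0.1, -0.2, -1.5]
finger_gap: 0.569
```

Emit:
apply_moves(
  steps=[
    {"dx":0.17,"dy":0.02,"dz":0.6,"rx":-0.16,"ry":0.98,"rz":0,"hand":1},
    {"dx":0.17,"dy":0.02,"dz":0.3,"rx":-0.16,"ry":0.98,"rz":0,"hand":1},
    {"dx":0.17,"dy":0.02,"dz":0,"rx":-0.16,"ry":0.98,"rz":0,"hand":1},
    {"dx":0.17,"dy":0.02,"dz":0,"rx":-0.16,"ry":0.98,"rz":0,"hand":1},
    {"dx":0.17,"dy":0.02,"dz":0,"rx":-0.16,"ry":0.98,"rz":0,"hand":1},
  ],
)

```text
t: 4.65
eef_pos: [0.5299, -0.3217, 0.2071]
tcp_rot: [3.141, -0.437, 0.16]
wrist_force: [0.4, 0.7, -3.2]
finger_gap: 0.566
```

Emit:
apply_moves(
  steps=[
    {"dx":0.17,"dy":0.02,"dz":0,"rx":-0.16,"ry":0.98,"rz":0,"hand":1},
    {"dx":0.17,"dy":0.02,"dz":0,"rx":-0.16,"ry":0.98,"rz":0,"hand":1},
    {"dx":0.17,"dy":0.02,"dz":0,"rx":-0.16,"ry":0.98,"rz":0,"hand":1},
    {"dx":0.17,"dy":0.02,"dz":0,"rx":-0.16,"ry":0.98,"rz":0,"hand":1},
    {"dx":0.17,"dy":0.02,"dz":0,"rx":-0.16,"ry":0.98,"rz":0,"hand":1},
  ],
)

```text
t: 5.15
eef_pos: [0.5556, -0.3187, 0.2068]
tcp_rot: [3.14, -0.004, 0.16]
wrist_force: [-0.4, -0.4, -1.6]
finger_gap: 0.567
```

Emit:
apply_moves(
  steps=[
    {"dx":0.17,"dy":0.02,"dz":0,"rx":-0.16,"ry":0.98,"rz":0,"hand":1},
    {"dx":0.17,"dy":0.02,"dz":0,"rx":-0.16,"ry":0.98,"rz":0,"hand":1},
    {"dx":0.17,"dy":0.02,"dz":0,"rx":-0.16,"ry":0.98,"rz":0,"hand":1},
    {"dx":0.17,"dy":0.02,"dz":0,"rx":-0.16,"ry":0.98,"rz":0,"hand":1},
    {"dx":0.17,"dy":0.02,"dz":0,"rx":-0.16,"ry":0.98,"rz":0,"hand":1},
  ],
)

```text
t: 5.65
eef_pos: [0.5816, -0.3157, 0.2068]
tcp_rot: [3.14, 0.428, 0.16]
wrist_force: [0.6, -1.0, -3.4]
finger_gap: 0.562
```

Emit:
apply_moves(
  steps=[
    {"dx":0.17,"dy":0.02,"dz":0,"rx":-0.16,"ry":0.98,"rz":0,"hand":1},
    {"dx":0.17,"dy":0.02,"dz":0,"rx":-0.16,"ry":0.98,"rz":0,"hand":1},
    {"dx":0.17,"dy":0.02,"dz":0,"rx":-0.16,"ry":0.98,"rz":0,"hand":1},
    {"dx":0,"dy":0,"dz":0,"rx":0,"ry":0,"rz":0,"hand":1},
    {"dx":0,"dy":0,"dz":0,"rx":0,"ry":0,"rz":0,"hand":1},
  ],
)

```text
t: 6.15
eef_pos: [0.5967, -0.3138, 0.2056]
tcp_rot: [3.141, 0.684, 0.162]
wrist_force: [-0.5, 0.2, -2.7]
finger_gap: 0.566
```

```bash
python3 - <<'E'
from h import *
s=ctrl.get_state(); print(s['eef_pos'],s['tcp_rot'],s['qpos'])
a=ctrl.get_image("side"); b=ctrl.get_image("top")
cv2.imwrite("pics/s2.png",np.hstack([cv2.resize(a[70:220,200:340],None,fx=2.8,fy=2.8,interpolation=2),cv2.resize(b[100:250,330:470],None,fx=2.8,fy=2.8,interpolation=2)]))
E
```

```text
[ 0.5967274  -0.31381515  0.2056237 ] [3.14065715 0.68403859 0.16154642] [-0.385826    0.64468897  1.36387629 -0.34051275  1.73120891  1.0728194 ]
```

View pics/s2.png

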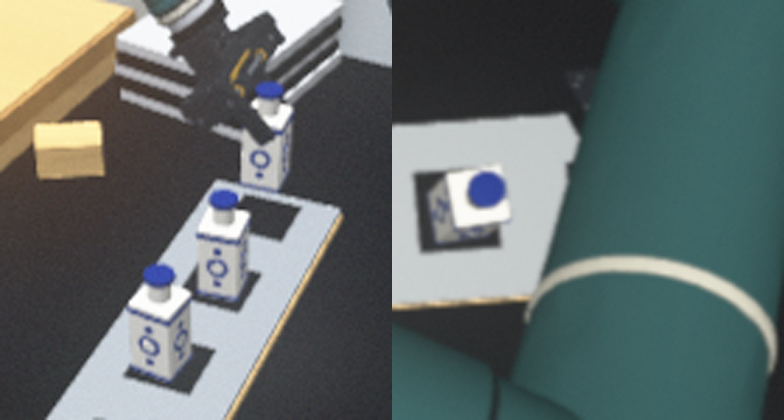

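The vase hangs upright in the grip (side crop: lip (268,90), foot (263,185)) above empty square 0, within about 1° of vertical. Next is a slow lowering.

Emit:
apply_moves(
  steps=[
    {"dx":0,"dy":-0.03,"dz":-0.37,"rx":-0.02,"ry":0.14,"rz":0,"hand":1},
    {"dx":0,"dy":-0.03,"dz":-0.37,"rx":0,"ry":0,"rz":0,"hand":1},
    {"dx":0,"dy":0,"dz":-0.37,"rx":0,"ry":0,"rz":0,"hand":1},
    {"dx":0,"dy":0,"dz":-0.37,"rx":0,"ry":0,"rz":0,"hand":1},
    {"dx":0,"dy":0,"dz":-0.37,"rx":0,"ry":0,"rz":0,"hand":1},
  ],
)

```text
t: 6.75
eef_pos: [0.5963, -0.316, 0.1501]
tcp_rot: [3.141, 0.698, 0.161]
wrist_force: [-0.3, 0.1, -3.5]
finger_gap: 0.563
```

Emit:
apply_moves(
  steps=[
    {"dx":0,"dy":0,"dz":-0.05,"rx":0,"ry":0,"rz":0,"hand":1},
    {"dx":0,"dy":0,"dz":-0.05,"rx":0,"ry":0,"rz":0,"hand":1},
    {"dx":0,"dy":0,"dz":-0.05,"rx":0,"ry":0,"rz":0,"hand":1},
    {"dx":0,"dy":0,"dz":0,"rx":0,"ry":0,"rz":0,"hand":1},
    {"dx":0,"dy":0,"dz":0,"rx":0,"ry":0,"rz":0,"hand":1},
  ],
)

```text
t: 7.25
eef_pos: [0.5967, -0.3159, 0.1479]
tcp_rot: [3.14, 0.697, 0.16]
wrist_force: [-1.4, 2.2, 1.5]
finger_gap: 0.566
```

Emit:
apply_moves(
  steps=[
    {"dx":0,"dy":0,"dz":-0.05,"rx":0,"ry":0,"rz":0,"hand":1},
    {"dx":0,"dy":0,"dz":0,"rx":0,"ry":0,"rz":0,"hand":1},
    {"dx":0,"dy":0,"dz":0,"rx":0,"ry":0,"rz":0,"hand":1},
  ],
  force=20,
)

```text
t: 7.55
eef_pos: [0.5966, -0.3159, 0.1478]
tcp_rot: [3.139, 0.698, 0.16]
wrist_force: [-2.5, 2.1, 7.9]
finger_gap: 0.565
```

```bash
python3 - <<'E'
from h import *
print(ctrl.get_state())
a=ctrl.get_image("side")
cv2.imwrite("pics/s3.png",cv2.resize(a[90:190,230:340],None,fx=5,fy=5,interpolation=2))
E
```

```text
{'t': 7.55, 'qpos': array([-0.38628294,  0.70573681,  1.38399887, -0.34399332,  1.66658602,
        1.10051989]), 'qvel': array([ 0.00139127,  0.00040815,  0.0007553 , -0.00092181, -0.00104188,
       -0.00078583]), 'effort': array([-7.08338153e-01, -6.18317342e+01, -2.93591881e+01, -1.43013787e+00,
        6.17823824e-01,  2.81274528e-02]), 'eef_pos': array([ 0.59664231, -0.31590709,  0.14776628]), 'tcp_rot': array([3.13908147, 0.69774381, 0.15958957]), 'wrist_force': array([-2.54529165,  2.11440325,  7.85124466]), 'torque': array([ 0.30175471,  0.7050552 , -0.31210525]), 'finger_gap': 0.5652984888809273}
```

View pics/s3.png

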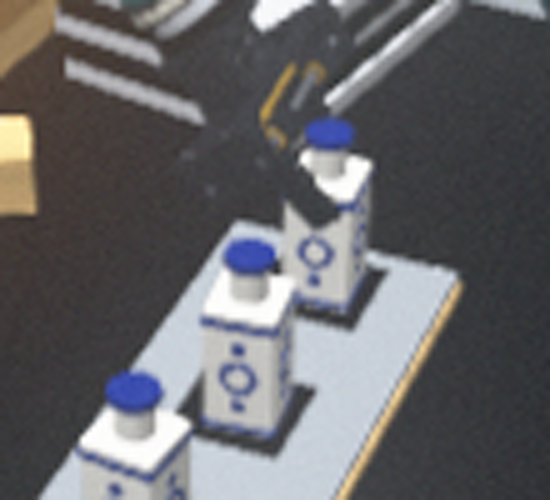

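The vase stands on square 0 and is loaded by about 10 N. I'll loosen the grip first, then open.

Emit:
apply_moves(
  steps=[
    {"dx":0,"dy":0,"dz":0.06,"rx":0,"ry":0,"rz":0,"hand":1},
    {"dx":0,"dy":0,"dz":0,"rx":0,"ry":0,"rz":0,"hand":1},
    {"dx":0,"dy":0,"dz":0,"rx":0,"ry":0,"rz":0,"hand":1},
    {"dx":0,"dy":0,"dz":0,"rx":0,"ry":0,"rz":0,"hand":0.42},
    {"dx":0,"dy":0,"dz":0,"rx":0,"ry":0,"rz":0,"hand":0.4},
  ],
  force=4,
)

```text
t: 8.1
eef_pos: [0.5967, -0.316, 0.147]
tcp_rot: [3.14, 0.697, 0.161]
wrist_force: [0.1, 1.4, -0.2]
finger_gap: 0.599
```

Emit:
apply_moves(
  steps=[
    {"dx":0,"dy":0,"dz":0,"rx":0,"ry":0,"rz":0,"hand":0.36},
    {"dx":0,"dy":0,"dz":0,"rx":0,"ry":0,"rz":0,"hand":0.3},
    {"dx":0,"dy":0,"dz":0,"rx":0,"ry":0,"rz":0,"hand":0.2},
    {"dx":0,"dy":0,"dz":0,"rx":0,"ry":0,"rz":0,"hand":0.1},
    {"dx":0,"dy":0,"dz":0,"rx":0,"ry":0,"rz":0,"hand":0},
  ],
)

```text
t: 8.6
eef_pos: [0.5967, -0.3161, 0.1473]
tcp_rot: [3.14, 0.697, 0.161]
wrist_force: [0.6, -0.4, 0.6]
finger_gap: 0.95
```

Emit:
apply_moves(
  steps=[
    {"dx":0,"dy":0,"dz":0,"rx":0,"ry":0,"rz":0,"hand":0},
    {"dx":0.3,"dy":0.05,"dz":0.36,"rx":0,"ry":0,"rz":0,"hand":0},
    {"dx":0.3,"dy":0.05,"dz":0.36,"rx":0,"ry":0,"rz":0,"hand":0},
    {"dx":0.3,"dy":0.05,"dz":0.36,"rx":0,"ry":0,"rz":0,"hand":0},
    {"dx":0.3,"dy":0.05,"dz":0.36,"rx":0,"ry":0,"rz":0,"hand":0},
  ],
)

```text
t: 9.1
eef_pos: [0.6341, -0.3099, 0.1923]
tcp_rot: [3.139, 0.695, 0.16]
wrist_force: [-0.1, -1.0, 0.2]
finger_gap: 1.004
```

Emit:
apply_moves(
  steps=[
    {"dx":0.3,"dy":0.05,"dz":0.4,"rx":0,"ry":0,"rz":0,"hand":0},
    {"dx":0.2,"dy":0.05,"dz":0.8,"rx":0,"ry":0,"rz":0,"hand":0},
    {"dx":0,"dy":0,"dz":0.95,"rx":0,"ry":0,"rz":0,"hand":0},
    {"dx":0,"dy":0,"dz":0.95,"rx":0,"ry":0,"rz":0,"hand":0},
    {"dx":0,"dy":0.3,"dz":0.8,"rx":0,"ry":0,"rz":0,"hand":0},
  ],
)

```text
t: 9.6
eef_pos: [0.6485, -0.2986, 0.3107]
tcp_rot: [3.137, 0.694, 0.158]
wrist_force: [0.5, -0.3, 0.8]
finger_gap: 1.002
```

Emit:
apply_moves(
  steps=[
    {"dx":-0.29,"dy":0.95,"dz":0.2,"rx":0.16,"ry":-0.99,"rz":0,"hand":0},
    {"dx":-0.29,"dy":0.95,"dz":0,"rx":0.16,"ry":-0.99,"rz":0,"hand":0},
    {"dx":-0.29,"dy":0.95,"dz":0,"rx":0.16,"ry":-0.99,"rz":0,"hand":0},
    {"dx":-0.29,"dy":0.95,"dz":0,"rx":0.16,"ry":-0.99,"rz":0,"hand":0},
    {"dx":-0.29,"dy":0.95,"dz":0,"rx":0.16,"ry":-0.99,"rz":0,"hand":0},
  ],
)

```text
t: 10.1
eef_pos: [0.6049, -0.1542, 0.3156]
tcp_rot: [3.139, 0.253, 0.161]
wrist_force: [0.3, 0.6, -0.4]
finger_gap: 1.001
```

Emit:
apply_moves(
  steps=[
    {"dx":-0.29,"dy":0.95,"dz":0,"rx":0.16,"ry":-0.99,"rz":0,"hand":0},
    {"dx":-0.29,"dy":0.95,"dz":0,"rx":0.16,"ry":-0.99,"rz":0,"hand":0},
    {"dx":-0.29,"dy":0.95,"dz":0,"rx":0.16,"ry":-0.99,"rz":0,"hand":0},
    {"dx":-0.29,"dy":0.95,"dz":0,"rx":0,"ry":0,"rz":1,"hand":0},
    {"dx":-0.29,"dy":0.95,"dz":0,"rx":0,"ry":0,"rz":1,"hand":0},
  ],
)

```text
t: 10.6
eef_pos: [0.5604, -0.0118, 0.3158]
tcp_rot: [3.138, -0.006, 0.339]
wrist_force: [0.1, -0.3, -0.3]
finger_gap: 1.003
```

Emit:
apply_moves(
  steps=[
    {"dx":-0.29,"dy":0.95,"dz":0,"rx":0,"ry":0,"rz":1,"hand":0},
    {"dx":-0.29,"dy":0.95,"dz":0,"rx":0,"ry":0,"rz":1,"hand":0},
    {"dx":-0.29,"dy":0.95,"dz":0,"rx":0,"ry":0,"rz":1,"hand":0},
    {"dx":-0.29,"dy":0.95,"dz":0,"rx":0,"ry":0,"rz":1,"hand":0},
    {"dx":-0.29,"dy":0.95,"dz":0,"rx":0,"ry":0,"rz":1,"hand":0},
  ],
)

```text
t: 11.1
eef_pos: [0.5174, 0.1311, 0.3155]
tcp_rot: [3.138, -0.005, 0.776]
wrist_force: [0.2, -1.3, -1.3]
finger_gap: 1.002
```

Emit:
apply_moves(
  steps=[
    {"dx":-0.29,"dy":0.6,"dz":0,"rx":0,"ry":0,"rz":1,"hand":0},
    {"dx":-0.29,"dy":0.6,"dz":0,"rx":0,"ry":0,"rz":1,"hand":0},
    {"dx":-0.29,"dy":0.6,"dz":0,"rx":0,"ry":0,"rz":1,"hand":0},
    {"dx":-0.29,"dy":0.6,"dz":0,"rx":0,"ry":0,"rz":1,"hand":0},
    {"dx":0,"dy":0,"dz":0,"rx":0,"ry":0,"rz":1,"hand":0},
  ],
)

```text
t: 11.6
eef_pos: [0.482, 0.2039, 0.3154]
tcp_rot: [3.139, -0.005, 1.215]
wrist_force: [0.7, 0.3, -1.8]
finger_gap: 1.004
```

Emit:
apply_moves(
  steps=[
    {"dx":-0.14,"dy":0.9,"dz":0,"rx":0,"ry":0,"rz":0.8,"hand":0},
    {"dx":-0.14,"dy":0.9,"dz":0,"rx":0,"ry":0,"rz":0.8,"hand":0},
    {"dx":-0.14,"dy":0.9,"dz":0,"rx":0,"ry":0,"rz":0.8,"hand":0},
    {"dx":-0.14,"dy":0.9,"dz":0,"rx":0,"ry":0,"rz":0.8,"hand":0},
    {"dx":-0.14,"dy":0.9,"dz":0,"rx":0,"ry":0,"rz":0,"hand":0},
  ],
)

```text
t: 12.1
eef_pos: [0.4615, 0.3383, 0.3154]
tcp_rot: [3.138, -0.004, 1.489]
wrist_force: [0.5, -0.3, 1.1]
finger_gap: 0.998
```

Emit:
apply_moves(
  steps=[
    {"dx":-0.14,"dy":0.85,"dz":0,"rx":0,"ry":0,"rz":0,"hand":0},
    {"dx":-0.14,"dy":0.85,"dz":0,"rx":0,"ry":0,"rz":0,"hand":0},
    {"dx":0,"dy":0,"dz":0,"rx":0,"ry":0,"rz":0,"hand":0},
    {"dx":0,"dy":0,"dz":0,"rx":0,"ry":0,"rz":0,"hand":0},
  ],
)

```text
t: 12.5
eef_pos: [0.453, 0.3882, 0.3146]
tcp_rot: [3.138, -0.003, 1.489]
wrist_force: [-0.7, -0.3, 0.1]
finger_gap: 0.997
```

```bash
python3 - <<'E'
from h import *
C,T=wrist_setup(); w=ctrl.get_image("wrist"); np.save("C2.npy",C); t=ctrl.get_image("top")
cv2.imwrite("pics/w2raw.png",w); cv2.imwrite("pics/t2raw.png",t)
print(T.round(4),ctrl.get_state()['tcp_rot'])
k=cv2.resize(t[120:230,210:440],(560,268),interpolation=2)
cv2.imwrite("pics/w2.png",np.vstack([w[:330],k]))
hsv=cv2.cvtColor(t,cv2.COLOR_BGR2HSV); b=cv2.inRange(hsv,(110,120,40),(130,255,255)); b[:130]=0;b[230:]=0
n,l,s,c=cv2.connectedComponentsWithStats(b)
for i in range(1,n):
    if s[i,4]>30: print("blue",c[i],s[i,4],onz("top",*c[i],.15)[:2])
E
```

```text
[[ 0.0817  0.9966  0.0034  0.453 ]
 [ 0.9966 -0.0817  0.0031  0.3882]
 [ 0.0033  0.0031 -1.      0.3146]
 [ 0.      0.      0.      1.    ]] [ 3.13885691e+00 -3.07054155e-03  1.48714629e+00]
blue [425.88636364 162.31818182] 132 [ 0.56554078 -0.31987878]
blue [299.25742574 166.68316832] 101 [ 0.54621879 -0.01451095]
blue [363.37614679 167.20183486] 109 [ 0.54931636 -0.16903276]
blue [130.5462963 201.       ] 108 [0.45173118 0.38649956]
```

View pics/w2.png

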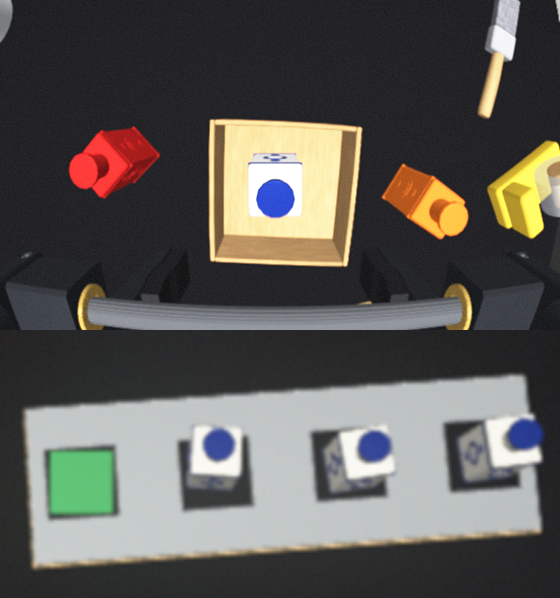

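Top view: the stood-up vase's lip is at (0.566,-0.320), against place0 at (0.568,-0.320). The two standing vases have not moved. Wrist view: the boxed vase's lip is at (275,198) with its sides square to the image. The red one (85,165) and the orange one (440,205) are clear of the carton.

```bash
python3 - <<'E'
from h import *
C=np.load("C2.npy"); w=cv2.imread("pics/w2raw.png"); hsv=cv2.cvtColor(w,cv2.COLOR_BGR2HSV)
b=cv2.inRange(hsv,(110,120,60),(130,255,255)); n,l,s,c=cv2.connectedComponentsWithStats(b)
i=1+np.argmax(s[1:,4]); print(c[i],s[i],wz(C,*c[i],.135))
p=np.array([wz(C,*x,.103)[:2] for x in [(249,163),(302,163),(302,217),(249,217)]]); print(p.round(4),p.mean(0))
q=np.array([wz(C,*x,.08)[:2] for x in [(210,120),(361,127),(346,265),(210,260)]]); print(q.round(4),q.mean(0))
E
```

```text
[274.94368756 198.09173479] [ 257  180   37   37 1101] [0.45479927 0.39312053 0.135     ]
[[0.4334 0.42  ]
 [0.4816 0.416 ]
 [0.4784 0.3645]
 [0.4282 0.3687]] [0.45541181 0.39229565]
[[0.3973 0.4632]
 [0.5447 0.4449]
 [0.5256 0.2976]
 [0.3779 0.3163]] [0.46138146 0.38049165]
```

Emit:
apply_moves(
  steps=[
    {"dx":0.05,"dy":0.13,"dz":-0.8,"rx":0,"ry":0,"rz":0,"hand":0.2},
    {"dx":0,"dy":0,"dz":-0.8,"rx":0,"ry":0,"rz":0,"hand":0.2},
    {"dx":0,"dy":0,"dz":-0.8,"rx":0,"ry":0,"rz":0,"hand":0.2},
    {"dx":0,"dy":0,"dz":-0.8,"rx":0,"ry":0,"rz":0,"hand":0.2},
    {"dx":0,"dy":0,"dz":-0.6,"rx":0,"ry":0,"rz":0,"hand":0.2},
  ],
  force=20,
)

```text
t: 13.1
eef_pos: [0.4544, 0.3898, 0.1982]
tcp_rot: [3.14, -0.002, 1.486]
wrist_force: [0.3, 0.1, -0.1]
finger_gap: 0.798
```

Emit:
apply_moves(
  steps=[
    {"dx":0,"dy":0,"dz":-0.6,"rx":0,"ry":0,"rz":0,"hand":0.2},
    {"dx":0,"dy":0,"dz":-0.5,"rx":0,"ry":0,"rz":0,"hand":0.2},
    {"dx":0,"dy":0,"dz":-0.5,"rx":0,"ry":0,"rz":0,"hand":0.2},
    {"dx":0,"dy":0,"dz":-0.35,"rx":0,"ry":0,"rz":0,"hand":0.2},
    {"dx":0,"dy":0,"dz":0,"rx":0,"ry":0,"rz":0,"hand":0.2},
  ],
)

```text
t: 13.6
eef_pos: [0.4537, 0.3905, 0.1392]
tcp_rot: [-3.141, -0.001, 1.487]
wrist_force: [-0.1, -0.3, -0.9]
finger_gap: 0.798
```

Emit:
apply_moves(
  steps=[
    {"dx":0.02,"dy":0.03,"dz":0,"rx":0,"ry":0,"rz":0,"hand":0.35},
    {"dx":0,"dy":0,"dz":0,"rx":0,"ry":0,"rz":0,"hand":0.42},
    {"dx":0,"dy":0,"dz":0,"rx":0,"ry":0,"rz":0,"hand":1},
    {"dx":0,"dy":0,"dz":0,"rx":0,"ry":0,"rz":0,"hand":1},
    {"dx":0,"dy":0,"dz":0,"rx":0,"ry":0,"rz":0,"hand":1},
  ],
  force=25,
)

```text
t: 14.1
eef_pos: [0.4554, 0.3928, 0.142]
tcp_rot: [3.138, -0.005, 1.487]
wrist_force: [-1.5, 0.1, 3.8]
finger_gap: 0.562
```

Emit:
apply_moves(
  steps=[
    {"dx":0,"dy":0,"dz":0.2,"rx":0,"ry":0,"rz":0,"hand":1},
    {"dx":0,"dy":0,"dz":0.4,"rx":0,"ry":0,"rz":0,"hand":1},
    {"dx":0,"dy":0,"dz":0.8,"rx":0,"ry":0,"rz":0,"hand":1},
    {"dx":0,"dy":0,"dz":0.9,"rx":0,"ry":0,"rz":0,"hand":1},
    {"dx":0,"dy":0,"dz":0.9,"rx":0,"ry":0,"rz":0,"hand":1},
  ],
  force=30,
)

```text
t: 14.6
eef_pos: [0.4546, 0.3918, 0.2378]
tcp_rot: [3.14, -0.002, 1.487]
wrist_force: [0.4, -0.4, -3.1]
finger_gap: 0.562
```

Emit:
apply_moves(
  steps=[
    {"dx":0.1,"dy":-0.3,"dz":0.7,"rx":0,"ry":0,"rz":0,"hand":1},
    {"dx":0.25,"dy":-0.85,"dz":0.2,"rx":0,"ry":0,"rz":0.2,"hand":1},
    {"dx":0.25,"dy":-0.9,"dz":0,"rx":0,"ry":0,"rz":0.3,"hand":1},
    {"dx":0.25,"dy":-0.9,"dz":0,"rx":0,"ry":0,"rz":0.3,"hand":1},
    {"dx":0.25,"dy":-0.9,"dz":0,"rx":0,"ry":0,"rz":0.3,"hand":1},
  ],
)

```text
t: 15.1
eef_pos: [0.4879, 0.2756, 0.2645]
tcp_rot: [3.139, -0.003, 1.584]
wrist_force: [-0.2, -0.5, -2.3]
finger_gap: 0.566
```

Emit:
apply_moves(
  steps=[
    {"dx":0.25,"dy":-0.9,"dz":0,"rx":0,"ry":0,"rz":0.3,"hand":1},
    {"dx":0.25,"dy":-0.9,"dz":0,"rx":0,"ry":0,"rz":0.3,"hand":1},
    {"dx":0.25,"dy":-0.9,"dz":0,"rx":0,"ry":0,"rz":0.3,"hand":1},
    {"dx":0.25,"dy":-0.9,"dz":0,"rx":0,"ry":0,"rz":0,"hand":1},
    {"dx":0.2,"dy":-0.8,"dz":0,"rx":0,"ry":0,"rz":0,"hand":1},
  ],
)

```text
t: 15.6
eef_pos: [0.524, 0.1433, 0.2643]
tcp_rot: [3.14, -0.003, 1.661]
wrist_force: [-0.8, 0.2, -3.5]
finger_gap: 0.563
```

Emit:
apply_moves(
  steps=[
    {"dx":0,"dy":-0.4,"dz":0,"rx":0,"ry":0,"rz":0,"hand":1},
    {"dx":0,"dy":0,"dz":0,"rx":0,"ry":0,"rz":0,"hand":1},
    {"dx":0,"dy":0,"dz":0,"rx":0,"ry":0,"rz":0,"hand":1},
  ],
)

```text
t: 15.9
eef_pos: [0.5237, 0.1332, 0.2641]
tcp_rot: [3.14, -0.004, 1.661]
wrist_force: [-0.3, 0.4, -2.0]
finger_gap: 0.566
```

Emit:
apply_moves(
  steps=[
    {"dx":0.06,"dy":-0.17,"dz":-0.7,"rx":0,"ry":0,"rz":0,"hand":1},
    {"dx":0,"dy":0,"dz":-0.9,"rx":0,"ry":0,"rz":0,"hand":1},
    {"dx":0,"dy":0,"dz":-0.9,"rx":0,"ry":0,"rz":0,"hand":1},
    {"dx":0,"dy":0,"dz":-0.6,"rx":0,"ry":0,"rz":0,"hand":1},
    {"dx":0,"dy":0,"dz":-0.2,"rx":0,"ry":0,"rz":0,"hand":1},
  ],
)

```text
t: 16.4
eef_pos: [0.5239, 0.1287, 0.1625]
tcp_rot: [-3.139, -0.003, 1.663]
wrist_force: [0.2, 0.1, -3.8]
finger_gap: 0.564
```

Emit:
apply_moves(
  steps=[
    {"dx":0,"dy":0,"dz":-0.06,"rx":0,"ry":0,"rz":0,"hand":1},
    {"dx":0,"dy":0,"dz":-0.06,"rx":0,"ry":0,"rz":0,"hand":1},
    {"dx":0,"dy":0,"dz":-0.04,"rx":0,"ry":0,"rz":0,"hand":1},
    {"dx":0,"dy":0,"dz":0,"rx":0,"ry":0,"rz":0,"hand":1},
  ],
)

```text
t: 16.8
eef_pos: [0.5265, 0.1279, 0.1612]
tcp_rot: [3.138, -0.003, 1.662]
wrist_force: [0.1, -0.3, -3.8]
finger_gap: 0.569
```

Emit:
apply_moves(
  steps=[
    {"dx":0,"dy":0,"dz":-0.05,"rx":0,"ry":0,"rz":0,"hand":1},
    {"dx":0,"dy":0,"dz":0,"rx":0,"ry":0,"rz":0,"hand":1},
    {"dx":0,"dy":0,"dz":0,"rx":0,"ry":0,"rz":0,"hand":1},
  ],
)

```text
t: 17.1
eef_pos: [0.5259, 0.1276, 0.1589]
tcp_rot: [3.139, -0.003, 1.661]
wrist_force: [0.0, 0.4, -2.2]
finger_gap: 0.564
```

Emit:
apply_moves(
  steps=[
    {"dx":0,"dy":0,"dz":-0.05,"rx":0,"ry":0,"rz":0,"hand":1},
    {"dx":0,"dy":0,"dz":0,"rx":0,"ry":0,"rz":0,"hand":1},
    {"dx":0,"dy":0,"dz":0,"rx":0,"ry":0,"rz":0,"hand":1},
  ],
)

```text
t: 17.4
eef_pos: [0.5258, 0.1276, 0.1571]
tcp_rot: [3.14, -0.003, 1.662]
wrist_force: [-0.6, -0.6, -3.3]
finger_gap: 0.565
```

Emit:
apply_moves(
  steps=[
    {"dx":0,"dy":0,"dz":-0.05,"rx":0,"ry":0,"rz":0,"hand":1},
    {"dx":0,"dy":0,"dz":0,"rx":0,"ry":0,"rz":0,"hand":1},
    {"dx":0,"dy":0,"dz":0,"rx":0,"ry":0,"rz":0,"hand":1},
  ],
)

```text
t: 17.7
eef_pos: [0.5259, 0.1277, 0.1571]
tcp_rot: [3.14, -0.003, 1.662]
wrist_force: [-3.9, -1.2, 6.1]
finger_gap: 0.562
```

Emit:
apply_moves(
  steps=[
    {"dx":0,"dy":0,"dz":-0.03,"rx":0,"ry":0,"rz":0,"hand":1},
    {"dx":0,"dy":0,"dz":0,"rx":0,"ry":0,"rz":0,"hand":1},
    {"dx":0,"dy":0,"dz":0,"rx":0,"ry":0,"rz":0,"hand":1},
  ],
)

```text
t: 18.0
eef_pos: [0.526, 0.1277, 0.157]
tcp_rot: [3.14, -0.003, 1.662]
wrist_force: [-6.4, -1.9, 10.9]
finger_gap: 0.563
```

Firm contact. I'll ease off, loosen the grip, open, and go straight up.

Emit:
apply_moves(
  steps=[
    {"dx":0,"dy":0,"dz":0.06,"rx":0,"ry":0,"rz":0,"hand":1},
    {"dx":0,"dy":0,"dz":0,"rx":0,"ry":0,"rz":0,"hand":1},
    {"dx":0,"dy":0,"dz":0,"rx":0,"ry":0,"rz":0,"hand":0.42},
    {"dx":0,"dy":0,"dz":0,"rx":0,"ry":0,"rz":0,"hand":0.4},
    {"dx":0,"dy":0,"dz":0,"rx":0,"ry":0,"rz":0,"hand":0.36},
  ],
  force=4,
)

```text
t: 18.5
eef_pos: [0.5262, 0.1277, 0.1567]
tcp_rot: [3.139, -0.003, 1.662]
wrist_force: [1.2, 0.1, -0.8]
finger_gap: 0.628
```

Emit:
apply_moves(
  steps=[
    {"dx":0,"dy":0,"dz":0,"rx":0,"ry":0,"rz":0,"hand":0.3},
    {"dx":0,"dy":0,"dz":0,"rx":0,"ry":0,"rz":0,"hand":0.2},
    {"dx":0,"dy":0,"dz":0,"rx":0,"ry":0,"rz":0,"hand":0.1},
    {"dx":0,"dy":0,"dz":0,"rx":0,"ry":0,"rz":0,"hand":0},
    {"dx":0,"dy":0,"dz":0,"rx":0,"ry":0,"rz":0,"hand":0},
  ],
)

```text
t: 19.0
eef_pos: [0.5259, 0.1277, 0.1566]
tcp_rot: [3.14, -0.003, 1.662]
wrist_force: [0.5, 0.2, 0.0]
finger_gap: 0.995
```

Emit:
apply_moves(
  steps=[
    {"dx":0,"dy":0,"dz":0.3,"rx":0,"ry":0,"rz":0,"hand":0},
    {"dx":0,"dy":0,"dz":0.7,"rx":0,"ry":0,"rz":0,"hand":0},
    {"dx":0,"dy":0,"dz":0.9,"rx":0,"ry":0,"rz":0,"hand":0},
    {"dx":0,"dy":0,"dz":0.9,"rx":0,"ry":0,"rz":0,"hand":0},
    {"dx":0,"dy":0,"dz":0.9,"rx":0,"ry":0,"rz":0,"hand":0},
  ],
)

```text
t: 19.5
eef_pos: [0.5258, 0.1277, 0.2694]
tcp_rot: [3.139, -0.003, 1.662]
wrist_force: [-0.3, -0.4, -0.4]
finger_gap: 1.001
```

Emit:
apply_moves(
  steps=[
    {"dx":-0.2,"dy":0.95,"dz":0.3,"rx":0,"ry":0,"rz":0,"hand":0},
    {"dx":-0.2,"dy":0.95,"dz":0,"rx":0,"ry":0,"rz":0,"hand":0},
    {"dx":-0.2,"dy":0.95,"dz":0,"rx":0,"ry":0,"rz":0,"hand":0},
    {"dx":-0.2,"dy":0.95,"dz":0,"rx":0,"ry":0,"rz":0,"hand":0},
    {"dx":-0.2,"dy":0.95,"dz":0,"rx":0,"ry":0,"rz":0,"hand":0},
  ],
)

```text
t: 20.0
eef_pos: [0.4956, 0.2713, 0.2776]
tcp_rot: [3.139, -0.003, 1.661]
wrist_force: [0.1, -0.4, -0.3]
finger_gap: 1.0
```

Emit:
apply_moves(
  steps=[
    {"dx":-0.2,"dy":0.95,"dz":0,"rx":0,"ry":0,"rz":0,"hand":0},
    {"dx":-0.2,"dy":0.95,"dz":0,"rx":0,"ry":0,"rz":0,"hand":0},
    {"dx":-0.2,"dy":0.95,"dz":0,"rx":0,"ry":0,"rz":0,"hand":0},
    {"dx":0,"dy":0,"dz":0,"rx":0,"ry":0,"rz":0,"hand":0},
    {"dx":0,"dy":0,"dz":0,"rx":0,"ry":0,"rz":0,"hand":0},
  ],
)

```text
t: 20.5
eef_pos: [0.4777, 0.356, 0.277]
tcp_rot: [3.139, -0.003, 1.663]
wrist_force: [1.0, -0.4, 0.3]
finger_gap: 1.0
```

```bash
python3 - <<'E'
from h import *
t=ctrl.get_image("top"); s_=ctrl.get_image("side")
cv2.imwrite("pics/fin.png",np.hstack([cv2.resize(t[120:230,210:440],(400,191),interpolation=2),cv2.resize(s_[110:270,190:340],(400,427),interpolation=2)[:191]*0]) if 0 else np.vstack([cv2.resize(t[110:230,200:440],(560,280)),cv2.resize(s_[120:260,180:460],(560,280))]))
hsv=cv2.cvtColor(t,cv2.COLOR_BGR2HSV); b=cv2.inRange(hsv,(110,120,40),(130,255,255)); b[:130]=0;b[230:]=0
n,l,s,c=cv2.connectedComponentsWithStats(b)
for i in range(1,n):
    if s[i,4]>30: print("blue",c[i],s[i,4],onz("top",*c[i],.15)[:2])
st=ctrl.get_state(); print(st['t'],st['eef_pos'],st['wrist_force'])
E
```

```text
blue [425.90977444 162.27819549] 133 [ 0.56564047 -0.31993618]
blue [299.25742574 166.68316832] 101 [ 0.54621879 -0.01451095]
blue [363.37614679 167.20183486] 109 [ 0.54931636 -0.16903276]
blue [240.06930693 174.08910891] 101 [0.52413744 0.12739108]
20.6 [0.47799737 0.35495625 0.2768477 ] [ 0.28301705  0.54551353 -0.06398255]
```

View pics/fin.png

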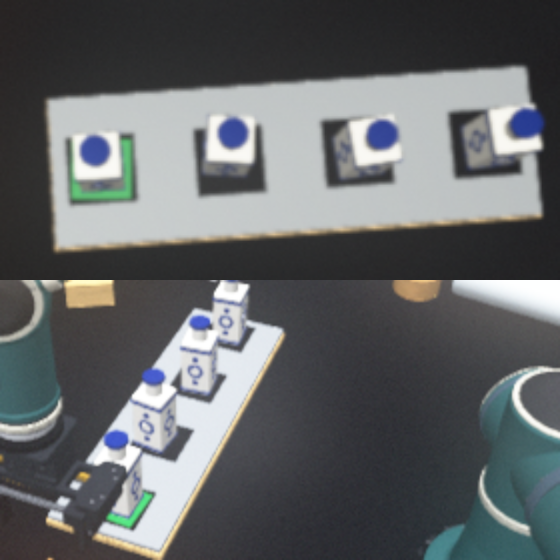

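All four squares carry one upright vase: the lips in the top crop are at (95,150), (232,132), (382,134) and (526,123). The card is still under the last one, and the arm is clear. Handing in.

```bash
python3 -c "
from station import ctrl
print(ctrl.sign_off())"
```

```text
the job is handed in; nothing more can be done
None
```

Both vases now stand upright in the lane, and I handed the job in at about 20.6 s of the 67 s allowed. I gripped the fallen vase near its shoulder, turned it upright in the air and set it on square 0. I then lifted the boxed vase out of the carton and set it on the green card, square 3. Both were lowered until they touched, pressed at about 10–15 N, and released slowly.

| Vase | Lip measured (x, y), m | Middle of its square, m |
|---|---|---|
| fallen, square 0 | (0.566, -0.320) | (0.568, -0.320) |
| boxed, square 3 | (0.524, 0.127) | (0.525, 0.128) |

- **Standing vases:** their lips were at the same pixels in the top camera before and after, so they did not move.
- **Card and look-alikes:** the card is still under the vase on square 3, and I did not touch the orange or red vases.
- **Robot at hand-in:** the gripper was open and clear of everything, and the wrist force was about zero.
- **Where checks differed:** both vases made contact a few mm off the predicted height: square 0 about 5 mm high, and square 3 about 4 mm below the commanded-to-measured estimate. I lowered until the force reading showed contact instead.
- **Not seen clearly:** in the last side view the gripper partly hid the vase on square 3. Its uprightness there rests on the top view and on its flat release.

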